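# Put the paint bench kit back on its shadow tiles

### The arm

A 6-joint arm with a two-finger parallel gripper is mounted at the origin on the work surface; the furniture and walls round the work are solid. World frame = base frame: x ahead of the robot, y to its left, z up, the work surface at z = 0. Lengths are in mm, angles in rad, forces in N, time in s.
With the tool pointing down it reaches from about 275 to 1000 mm from the base axis. Payload 8.4 kg.
Tool frame: the origin (TCP) lies at the very end of the fingers, on their centre line; the grasp point (between the pads) lies 19 mm behind it; z points along the fingers, y is the line along which they close (so a half turn about z gives the same grasp; the last joint's range is limited). The gripper opens to 85 mm and grips with 20 to 120 N. Pads are 22 mm wide; open, the fingers measure 114 mm over their backs; the gripper's body (76 mm by 85 mm) begins 54 mm behind the grasp point. The pads swing forward as they close: fully open they stand 13 mm farther back than shut.
Start: joints at [1.157, 0.353, 1.633, -0, 1.155, -0.002], TCP at [250.161, 572.754, 231.281] pointing down, gripper open.
Joint ranges: [-2.63, 2.63], [-0.92, 2.1], [0.06, 2.66], [-1.3, 4.44], [0, 2.69], [-3.02, 3.02]. Speed limits (rad/s): [2.22, 2.22, 2.79, 3.14, 3.14, 3.14].

### API

Orientations are given as [roll, pitch, yaw] about the fixed x, y, z axes, in that order (R = Rz(yaw) Ry(pitch) Rx(roll)).
In Python, from rig import sensors, grab_frame, camera_params, order gives the robot as it stands. The module is installed in compiled form; this text tells all that it offers.
- The arm moves only by the tool move_arm, never from a script. Its argument "motion" is a list of rows, each a list of 7 numbers: the turn, a rotation vector about the tool's x, y, z in parts of the range, where 1.0 means 2 rad, then the shift along the tool's x, y, z in parts of the range, where 1.0 means 80 cm, then the finger opening in m, from 0 to 0.0854. A call has 1 to 8 rows; each row is the pose to reach, as a shift and turn from the pose commanded when the call began, along the tool's axes at that moment; what a row does not reach only later rows make up. A row lasts 1/8 s, in which the tool goes at most 62.5 mm and 10.7 degrees, less where a joint would pass 70% of its speed; a pose out of reach is approached as far as the arm can. A shift or turn number past 1, either way, is cut back to 1. A call with a gripper value outside its range is refused whole. The fingers move at their own pace and stop on an object; "grip_force" is the grip in N (left out, the last holds). Time passes only in rows, so rows that repeat a pose let the fingers close. It gives the time, the measured TCP pose, the force, the opening and the grip force at its end, in the units of the state.
- sensors.sense(): the state, without advancing time (a new reading comes with each control period).
- grab_frame(name): name is "side" or "top" or "wrist"; returns (picture, depth): 420x560x3 uint8, red, green, blue; 420x560 float32, mm along the optical axis (not along the pixel's ray), 0 where there is no reading.
- camera_params(name): a dict with "camera_matrix" (3x3 intrinsics, pixels), "k1" (the pictures are not rectified: a ray, as slopes to the right and down, at radius r is drawn at 1 + k1 r^2 times it, then the intrinsics apply), "world_from_camera" (4x4, takes a point from camera to world coordinates). Camera axes: x right, y down, z forward; pixel columns grow to the right and rows downward; lengths in mm; the calibration is good to about 2 mm. A picture is of the moment at which its call begins: read the wrist's pose just before it. camera_params takes no time and is no camera call; for the wrist camera it gives the pose at the moment of the call.
- order.sign_off(): hands the job in; it is judged then, once.
The state is a dict: "clock": time; "qpos": joint angles; "qvel": joint speeds; "joint_efforts": joint torques, N m; "eef_pos": TCP position; "tcp_rot": TCP orientation; "contact_force": force on the tool from outside, world axes, zero at the start; "wrist_torque": the same for the moment, N m; "opening": opening from 0.0 (shut) to 1.0 (fully open); "grasp_force": force on a finger pad.
Only numpy, scipy, OpenCV 4.12 (cv2) and the standard library are available. Lean on these libraries where they do the work, as an engineer would, in place of code of your own. Each camera call takes 0.05 s, during which the arm holds its last target. There are 200 camera calls.

### The job

Put the four loose things of the bench kit (brass air coupler, aluminium flow cup, tape measure, wooden wedge) back on the black shadow tiles, each standing upright or lying flat as it is now, in the middle of the yellow silhouette that shows its shape; the tape measure and the wedge must lie along their silhouettes, either way round. Leave the dropper bottle and the spray can standing where they are.

Things in the scene. Friction and masses are not known exactly. Their poses are not given: they have to be found in the camera images.
- coupler: Brass air coupler, a stepped round body standing upright on the bench: 27 mm diameter, 50 mm high. Origin at the centre of its underside, z up. Grip it anywhere round its widest part, about 30 mm up.
- flow_cup: Silver aluminium flow cup standing upright: a round open cup of 55 mm diameter from 32 to 74 mm height, tapering below to a ring foot of 41 mm. Origin at the centre of its underside, z up. Grip it across the outside at about 50 mm height.
- tape_measure: Black tape measure with a yellow round badge, standing on its edge: 34 mm across the case (its x axis), 76 mm long with the tongue (its y axis; the case itself spans y -26 to +38 mm), 60 mm high. Origin at the centre of the underside of its 34 x 76 mm outline, z up. Grip it across the case, along x, at about 35 mm height.
- wedge: Wooden wedge lying on its base: 36 mm wide (its x axis), 110 mm long (its y axis), 34 mm high at its thick end (y = +55 mm), sloping to 6 mm at its thin end (y = -55 mm), about 24 mm high at y = +15 mm, near its centre of mass. Origin at the centre of the underside, z up. Grip it across the width, along x, at about y = +15 mm, with the fingertips low (2 to 5 mm over the base).
- tile_coupler: Shadow tile for the air coupler: a small yellow round silhouette of 33 mm diameter in its middle. The tile is fixed, 70 x 122 x 5.5 mm, black, with a small screw at each corner; its origin is the centre of its underside, its y axis runs along its 122 mm length, its top is 5.5 mm above the origin and flat (the silhouette is not raised).
- tile_cup: Shadow tile for the flow cup: a large yellow round silhouette of 61 mm diameter in its middle. The tile is fixed, 70 x 122 x 5.5 mm, black, with a small screw at each corner; its origin is the centre of its underside, its y axis runs along its 122 mm length, its top is 5.5 mm above the origin and flat (the silhouette is not raised).
- tile_measure: Shadow tile for the tape measure: a yellow 40 x 82 mm silhouette with well-rounded corners in its middle, its length along the tile's y. The tile is fixed, 70 x 122 x 5.5 mm, black, with a small screw at each corner; its origin is the centre of its underside, its y axis runs along its 122 mm length, its top is 5.5 mm above the origin and flat (the silhouette is not raised).
- tile_wedge: Shadow tile for the wedge: a long yellow 42 x 114 mm silhouette with nearly square corners in its middle, its length along the tile's y. The tile is fixed, 70 x 122 x 5.5 mm, black, with a small screw at each corner; its origin is the centre of its underside, its y axis runs along its 122 mm length, its top is 5.5 mm above the origin and flat (the silhouette is not raised).
- dropper_bottle: Bystander, loose: small amber bottle with a black dropper cap, 33 mm diameter, 102 mm high, standing. Origin at the centre of its underside. Leave it alone. It stands left of a fixed grey drawer cabinet 255 mm high, whose front is at x = 0.57, from y = -0.31 to -0.03 (things stand left and in front of it, the tiles in front: go round it or well above it).
- spray_can: Bystander, loose: grey and white spray can with a black cap, 66 mm diameter, 210 mm high, standing. Origin at the centre of its underside. Leave it alone.
Things that resemble listed ones, but are neither listed nor needed, are in the scene too. What is shaped like the tile_cup but pink is not meant.

How it is judged:
By the outcome, as a careful person would: the job done as asked, in the order asked, and still so for the second after the job is handed in, with the robot touching nothing.
It also fails if it takes over 112 s, if anything falls off the work surface, if the arm or the gripper's body presses on something with over 40 N, if the wrist force passes 120 N, or if a joint passes its speed limit or range.

## Working session

There is one attempt and no reset: what is moved stays moved. The work goes in short steps, Python scripts to look and compute and a tool call to move; the robot and the scene stay as the last step left them, time stands still between calls to the robot, and variables do not carry over. Pictures are saved under pics/ and viewed, at most 14 in all, crops included, and the job is handed in when it is done.

Besides the shell and the picture viewer there is one more tool, called after "Request:" as a command line: name --pt "numbers of a row" for each row, then --argument value for the rest. move_arm: Moves the arm, as the interface text tells. Its arguments: {"type":"object","properties":{"motion":{"type":"array","items":{"type":"array","items":{"type":"number"}}},"grip_force":{"type":"number"}},"required":["motion"]}

```bash
mkdir -p pics
cat > h.py <<'E'
import numpy as np, cv2
from rig import sensors, grab_frame, camera_params, order
from scipy.spatial.transform import Rotation as Rn
def P(n):
    p=camera_params(n); return np.array(p["camera_matrix"]),p["k1"],np.array(p["world_from_camera"])
def rays(n,uv,cp=None):
    K,k1,T=cp or P(n)
    uv=np.atleast_2d(np.array(uv,float)); d=(np.c_[uv,np.ones(len(uv))]@np.linalg.inv(K).T)[:,:2]
    s=d.copy()
    for _ in range(15): s=d/(1+k1*(s**2).sum(1,keepdims=True))
    return T[:3,3],np.c_[s,np.ones(len(s))]@T[:3,:3].T   # scaled: depth 1 along axis
def plane(n,uv,z,cp=None):
    o,d=rays(n,uv,cp); return o+d*((z-o[2])/d[:,2])[:,None]
def cloud(n,depth,cp=None):
    h,w=depth.shape; u,v=np.meshgrid(np.arange(w),np.arange(h))
    o,d=rays(n,np.c_[u.ravel(),v.ravel()],cp); return (o+d*depth.reshape(-1,1)).reshape(h,w,3)
def snap(n,tag):
    cp=P(n); im,de=grab_frame(n); cv2.imwrite(f"pics/{tag}.png",cv2.cvtColor(im,cv2.COLOR_RGB2BGR)); np.savez(f"pics/{tag}.npz",im=im,de=de,K=cp[0],k1=cp[1],T=cp[2]); return im,de,cp
E
python3 - <<'E'
from h import *
for n in("top","side"):
    im,de,cp=snap(n,n+"0"); print(n,cp[2][:3,3].round(),cp[2][:3,2].round(2),cp[0][0,0],cp[1],(de>0).mean())
print(sensors.sense())
E
```

```text
top [ 330.  -76. 1585.] [ 0.13  0.01 -0.99] 511.61504353735404 -0.04742395639588847 0.9959736394557823
side [-202. -433. 1063.] [ 0.56  0.3  -0.77] 471.5250033769568 0.056584877731614615 0.9959523809523809
{'clock': 0.1, 'qpos': array([ 1.15663153e+00,  3.53606465e-01,  1.63405757e+00, -1.58833124e-05,
        1.15524035e+00, -2.41546910e-03]), 'qvel': array([-0.00086699, -0.00310299, -0.00313701,  0.00086732, -0.00087647,
        0.00087853]), 'joint_efforts': array([-1.18520973e-03, -6.06363058e+01, -3.42818463e+01, -8.05921354e-05,
        3.99216471e-03,  1.19202934e-05]), 'eef_pos': array([249.96882402, 572.35358205, 230.62048728]), 'tcp_rot': array([-3.14028089e+00,  1.13546008e-05,  2.72984975e+00]), 'contact_force': array([ 1.26602192,  0.89456096, -0.32229854]), 'wrist_torque': array([0.08979748, 0.01212239, 0.06214766]), 'grasp_force': 0.0, 'opening': 1.0032753004970278}
```

```bash
sleep 1; ls pics
```

```text
side0.npz
side0.png
top0.npz
top0.png
```

View pics/top0.png

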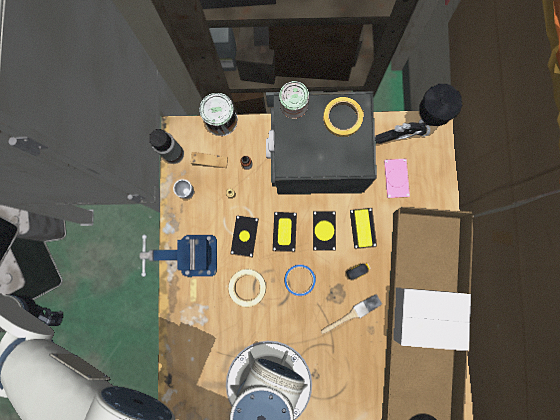

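View pics/side0.png

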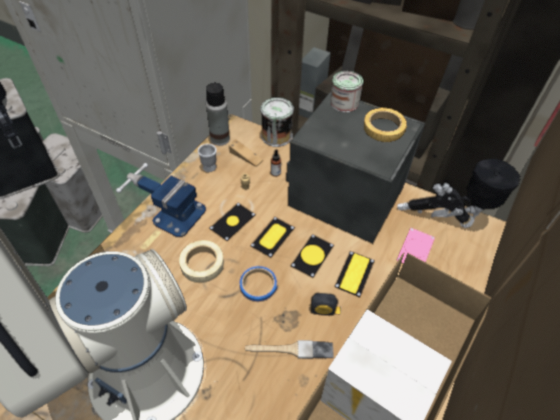

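Top view: coupler (231,193), cup (183,188), wedge (209,160), tape (357,271); tiles coupler (244,236), measure (285,231), cup (324,231), wedge (362,227). The side view shows the same at (245,181), (208,157), (246,151), (323,304), with tiles at (233,221), (273,237), (312,255), (354,273).

```bash
cat > m.py <<'E'
from h import *
L={n:np.load(f"pics/{n}0.npz") for n in("top","side")}
cl={}
tiles={"coupler":[(244,236),(233,221)],"measure":[(285,231),(273,237)],"cup":[(324,231),(312,255)],"wedge":[(362,227),(354,273)]}
objs={"coupler":[(231,193),(245,181)],"cup":[(183,188),(208,157)],"wedge":[(209,160),(246,151)],"tape":[(357,271),(323,304)],"dropper":[(246,162),(276,163)],"spray":[(165,146),(217,113)]}
def tri(a,b):
    (o1,d1),(o2,d2)=a,b
    A=np.c_[d1[0],-d2[0]]; t=np.linalg.lstsq(A,o2-o1,rcond=None)[0]
    p,q=o1+t[0]*d1[0],o2+t[1]*d2[0]; return (p+q)/2,np.linalg.norm(p-q)
for k,v in tiles.items():
    R=[];C=[]
    for n,(x,y) in zip(L,v):
        d=L[n];cp=(d["K"],float(d["k1"]),d["T"]);hsv=cv2.cvtColor(d["im"],cv2.COLOR_RGB2HSV)
        m=cv2.inRange(hsv,(22,140,120),(40,255,255)); _,lab,st,ce=cv2.connectedComponentsWithStats(m)
        i=lab[y,x]; c=ce[i]; C.append(rays(n,c,cp))
        cnt=cv2.findContours((lab==i).astype(np.uint8),0,1)[0][0][:,0]
        w=plane(n,cnt,5.5,cp)[:,:2].astype(np.float32); r=cv2.minAreaRect(w)
        # black plate around: dark pixels whose plane point lies near
        V=hsv[...,2]; dark=((V<60)|(lab==i)).astype(np.uint8); _,l2=cv2.connectedComponents(dark)
        l2=cv2.morphologyEx((l2==l2[y,x]).astype(np.uint8),cv2.MORPH_CLOSE,np.ones((3,3)))
        cn=max(cv2.findContours(l2,0,1)[0],key=cv2.contourArea)[:,0]; r2=cv2.minAreaRect(plane(n,cn,5.5,cp)[:,:2].astype(np.float32))
        P3=cloud(n,d["de"],cp)[lab==i]
        print(k,n,"yel",plane(n,c,5.5,cp)[0,:2].round(1),np.round(r[1],1),round(r[2],1),"| plate",np.round(r2[0],1),np.round(r2[1],1),round(r2[2],1),"depth z",np.median(P3[:,2]).round(1))
    p,e=tri(*C); print("   tri",p.round(1),e.round(1))
for k,v in objs.items():
    for n,(x,y) in zip(L,v):
        d=L[n];cp=(d["K"],float(d["k1"]),d["T"]);W=cloud(n,d["de"],cp)
        m=(W[...,2]>(3 if k=="wedge" else 8))&(d["de"]>0)&(W[...,2]<260)
        _,lab=cv2.connectedComponents(m.astype(np.uint8),connectivity=4); i=lab[y,x]
        q=W[(lab==i)&(i>0)]
        if not len(q): print(k,n,"none",W[y,x]);continue
        t=q[q[:,2]>np.percentile(q[:,2],98)-4]; r=cv2.minAreaRect(q[:,:2].astype(np.float32)); rt=cv2.minAreaRect(t[:,:2].astype(np.float32))
        print(k,n,len(q),"zmax",np.percentile(q[:,2],98).round(1),"all",np.round(r[0],1),np.round(r[1],1),round(r[2],1),"top",np.round(rt[0],1),np.round(rt[1],1))
E
python3 m.py
```

```text
coupler top yel [446.3  69.2] [31.  34.2] 89.5 | plate [446.3  68.9] [ 69.4 118.2] 80.8 depth z 5.6
coupler side yel [445.3  68.8] [32.  34.1] 30.3 | plate [443.4  67.2] [ 62.2 113. ] 80.4 depth z 5.0
   tri [446.3  69.4   4. ] 0.2
measure top yel [457.8 -55.7] [40.3 80.6] 88.9 | plate [458.2 -54.9] [ 68.  117.9] 88.8 depth z 5.8
measure side yel [455.9 -55.6] [43.7 86.5] 86.5 | plate [454.7 -56.7] [ 61.9 113.6] 86.3 depth z 4.9
   tri [457.7 -55.2   3. ] 1.1
cup top yel [ 458.1 -178.6] [58.7 62. ] 88.6 | plate [ 457.4 -178.5] [ 67.9 115. ] 88.6 depth z 5.5
cup side yel [ 457.1 -178.8] [60.5 62.2] 30.2 | plate [ 455.  -178.5] [ 63.5 112.5] 88.5 depth z 3.5
   tri [ 458.1 -178.6    4. ] 0.3
wedge top yel [525.4 -41.2] [1884.  1359.1] 88.5 | plate [ 465.7 -296.4] [0. 0.] 0.0 depth z 85.2
wedge side yel [ 459.9 -299.4] [116.4  45.7] 4.9 | plate [ 462.2 -299.1] [116.3  62.7] 5.0 depth z 3.7
   tri [ 578.1 -153.4 -222.6] 239.5
coupler top 69 zmax 54.7 all [574.8 107.5] [25.1 24.9] 3.3 top [575.6 105.9] [12.4 12.4]
coupler side 112 zmax 50.8 all [574.6 108.2] [24.3 26.7] 31.6 top [575.4 10
[... 232 characters left out ...]
] [114.9  52.3] 81.8 top [687.7 211.9] [36.3 35. ]
wedge side 425 zmax 33.7 all [690.  184.9] [130.1  57.6] 74.7 top [689.6 216. ] [31.6 33.5]
tape top 251 zmax 66.1 all [ 329.7 -274.5] [34.6 69. ] 24.5 top [ 330.6 -272.8] [20.6 47.7]
tape side 519 zmax 61.5 all [ 327.9 -274.2] [33.3 64.6] 25.1 top [ 328.8 -273.7] [28.4 47.3]
dropper top 129 zmax 103.2 all [671.8  59.2] [38.9 32.8] 29.3 top [670.7  57.1] [5.9 8. ]
dropper side 223 zmax 96.2 all [664.6  57. ] [24.9 32.1] 21.3 top [670.6  58.3] [11.1  8.8]
spray top 748 zmax 213.2 all [704.8 286.7] [55.1 64.3] 44.7 top [707.3 288.1] [45.6 46.7]
spray side 67216 zmax 256.0 all [751.7 139.7] [1520.8 1404.8] 89.8 top [938.5 -14.5] [1561.3 1197. ]
```

```bash
cat >> h.py <<'E'
def go(x,y,z,yawdeg,frm=None):
    """print turn/shift in tool axes from current (or given x,y,z,yaw) pose to a tool-down target"""
    s=sensors.sense(); p=s["eef_pos"]; R=Rn.from_euler("xyz",s["tcp_rot"])
    if frm is not None: p=np.array(frm[:3]); R=Rn.from_euler("xyz",[np.pi,0,np.radians(frm[3])])
    Rt=Rn.from_euler("xyz",[np.pi,0,np.radians(yawdeg)])
    print("turn",(R.inv()*Rt).as_rotvec().round(4),"shift m",(R.inv().apply(np.array([x,y,z])-p)/1000).round(4))
E
python3 - <<'E'
from h import *
K,k1,T=P("wrist"); s=sensors.sense(); R=Rn.from_euler("xyz",s["tcp_rot"]).as_matrix()
print("cam in tool",(R.T@(T[:3,3]-s["eef_pos"])).round(1)); print((R.T@T[:3,:3]).round(3)); print(K,k1)
go(575,150,230,90)
E
```

```text
cam in tool [ 6.720e+01  1.000e-01 -1.426e+02]
[[ 0.    -0.963 -0.269]
 [ 1.     0.     0.   ]
 [-0.    -0.269  0.963]]
[[325.90463302   0.         279.34130147]
 [  0.         325.90463302 209.65163548]
 [  0.           0.           1.        ]] -0.0014976609889664496
turn [-1.2000e-03  8.0000e-04  1.1591e+00] shift m [-0.4669 -0.257   0.001 ]
```

The manual's scale: shifts go in shares of 80 cm and turns go in shares of 2 rad. Converting my numbers, -0.467 m / 0.8 = -0.5838, -0.409 m / 0.8 = -0.5113, 1.159 rad / 2 = 0.5795.

Request:
move_arm --pt "0 0 0.08 -0.0725 -0.04 0 0.0854" --pt "0 0 0.16 -0.1463 -0.08 0 0.0854" --pt "0 0 0.24 -0.2188 -0.12 0 0.0854" --pt "0 0 0.32 -0.2913 -0.16 0 0.0854" --pt "0 0 0.4 -0.365 -0.2013 0 0.0854" --pt "0 0 0.48 -0.4375 -0.2413 0 0.0854" --pt "0 0 0.55 -0.5113 -0.2813 0 0.0854" --pt "0 0 0.5795 -0.5838 -0.3213 0 0.0854"

```text
clock: 1.1
eef_pos: [556.0, 174.6, 231.1]
tcp_rot: [-3.141, -0.0, 1.568]
contact_force: [0.8, 0.4, 0.1]
opening: 0.997
grasp_force: 0.0
```

Request:
move_arm --pt "0 0 0 0 0 0 0.0854" --pt "0 0 0 0 0 0 0.0854" --pt "0 0 0 0 0 0 0.0854"

```text
clock: 1.48
eef_pos: [554.3, 177.5, 231.1]
tcp_rot: [-3.141, -0.0, 1.572]
contact_force: [-0.5, 0.4, -0.4]
opening: 0.997
grasp_force: 0.0
```

Run:
```python
from h import *
im,de,cp=snap("wrist","w1"); print(cp[2][:3,3])
```

```text
[555.02331982 245.19628241 373.7098857 ]
```

View pics/w1.png

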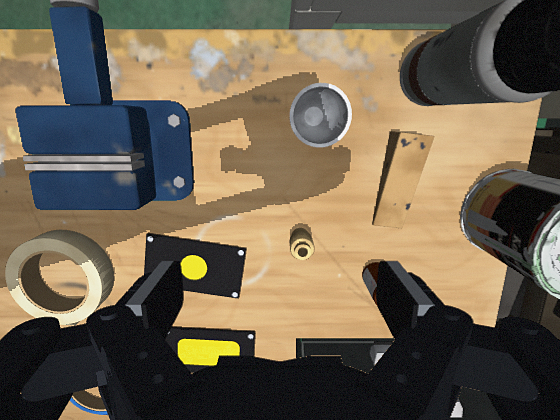

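Wrist view: coupler at (301,243), cup rim centre (321,115), wedge from (410,133) down to (387,227), thick end up, coupler silhouette (194,267).

```bash
cat > m2.py <<'E'
from h import *
import sys
def obj(tag,n,px,zlo,zs=(),show=True):
    d=np.load(f"pics/{tag}.npz");cp=(d["K"],float(d["k1"]),d["T"]);W=cloud(n,d["de"],cp)
    m=(W[...,2]>zlo)&(d["de"]>0); _,lab=cv2.connectedComponents(m.astype(np.uint8),connectivity=4); q=W[lab==lab[px[1],px[0]]]
    r=cv2.minAreaRect(q[:,:2].astype(np.float32)); print(tag,px,len(q),"zmax",np.percentile(q[:,2],98).round(1),"rect",np.round(r[0],1),np.round(r[1],1),round(r[2],1))
    for lo,hi in zs:
        t=q[(q[:,2]>lo)&(q[:,2]<hi)]; r=cv2.minAreaRect(t[:,:2].astype(np.float32)); c=cv2.minEnclosingCircle(t[:,:2].astype(np.float32)); print("   z",lo,hi,len(t),"rect",np.round(r[0],1),np.round(r[1],1),round(r[2],1),"circ",np.round(c[0],1),round(c[1],1))
    return q
def yel(tag,n,px,z=5.5):
    d=np.load(f"pics/{tag}.npz");cp=(d["K"],float(d["k1"]),d["T"]);hsv=cv2.cvtColor(d["im"],cv2.COLOR_RGB2HSV)
    m=cv2.inRange(hsv,(22,140,120),(40,255,255)); _,lab,st,ce=cv2.connectedComponentsWithStats(m); i=lab[px[1],px[0]]
    w=plane(n,cv2.findContours((lab==i).astype(np.uint8),0,1)[0][0][:,0],z,cp)[:,:2].astype(np.float32); r=cv2.minAreaRect(w)
    print(tag,"yel",plane(n,ce[i],z,cp)[0,:2].round(1),"rect",np.round(r[0],1),np.round(r[1],1),round(r[2],1),"z depth",np.median(cloud(n,d["de"],cp)[lab==i][:,2]).round(1))
E
python3 - <<'E'
from m2 import *
obj("w1","wrist",(300,235),8,[(40,60),(25,35)]); obj("w1","wrist",(321,95),8,[(68,90)]); q=obj("w1","wrist",(405,150),4,[(4,40)]); 
t=q[q[:,2]>5]; print(np.cov(t[:,:2].T),t.mean(0))
# wedge surface plane & height profile along axis
A=np.c_[t[:,:2],np.ones(len(t))]; c=np.linalg.lstsq(A,t[:,2],rcond=None)[0]; print("slope",c, np.degrees(np.arctan2(c[1],c[0])),np.hypot(*c[:2]))
yel("w1","wrist",(194,267))
d=np.load("pics/w1.npz");W=cloud("wrist",d["de"],(d["K"],float(d["k1"]),d["T"]));print("bench z",W[200:230,330:360,2].mean(),W[60:70,330:360,2].mean())
E
```

```text
w1 (300, 235) 597 zmax 50.7 rect [579.7 109.8] [26.4 25.5] 10.6
   z 40 60 395 rect [580. 109.] [25.6 25.9] 64.1 circ [579.9 108.8] 13.4
   z 25 35 88 rect [579.6 114. ] [18.9 19.6] 50.0 circ [579.7 113. ] 12.6
w1 (321, 95) 3152 zmax 74.9 rect [591.4 248.4] [54.1 53.7] 0.4
   z 68 90 804 rect [591.4 248.4] [54.1 53.7] 0.4 circ [591.2 248.5] 27.6
w1 (405, 150) 3528 zmax 33.6 rect [689.2 176.7] [109.7  36.5] 83.8
   z 4 40 3528 rect [689.2 176.7] [109.7  36.5] 83.8 circ [688.5 176.9] 56.9
[[129.71125791  61.49040462]
 [ 61.49040462 968.45347009]] [687.53208965 183.31343421  20.34211293]
slope [   0.17375211    0.21387835 -138.32481454] 50.91002206388659 0.27556078401964434
w1 yel [449.1  69. ] rect [449.   68.8] [31.8 32.3] 0.1 z depth 5.3
bench z 0.3720035967450157 1.2223824677887216
```

Converted, 0.14 m / 0.8 = 0.175, 0.1 m / 0.8 = 0.125.

Request:
move_arm --pt "0 0 0 -0.0438 0.015 0 0.0854" --pt "0 0 0 -0.0863 0.03 0 0.0854" --pt "0 0 0 -0.0863 0.03 0.0625 0.0854" --pt "0 0 0 -0.0863 0.03 0.125 0.0854" --pt "0 0 0 -0.0863 0.03 0.175 0.0854" --pt "0 0 0 -0.0863 0.03 0.175 0.0854"

```text
clock: 2.28
eef_pos: [576.4, 108.1, 88.7]
tcp_rot: [-3.136, 0.001, 1.572]
contact_force: [-1.4, -0.2, 0.1]
opening: 0.999
grasp_force: 0.0
```

Run:
```python
from m2 import *
snap("wrist","w2"); go(578,108.5,11,90)
d=np.load("pics/w2.npz");cp=(d["K"],float(d["k1"]),d["T"]);W=cloud("wrist",d["de"],cp)
m=(W[...,2]>40)&(W[...,2]<60)&(np.hypot(W[...,0]-578,W[...,1]-108)<30); t=W[m]; print(m.sum(),np.argwhere(m).mean(0),cv2.minEnclosingCircle(t[:,:2].astype(np.float32)),np.percentile(t[:,2],98))
```

```text
turn [-0.0024  0.0004  0.0014] shift m [0.0003 0.     0.0798]
1211 [231.05780347 283.81090008] ((579.8076171875, 108.74006652832031), 13.486321449279785) 50.86767917124178
```

Converted, 0.08 m / 0.8 = 0.1, 0.001 m / 0.8 = 0.0013.

Request:
move_arm --pt "0 0 0 0 0.0013 0.0563 0.0854" --pt "0 0 0 0 0.0013 0.1 0.0854" --pt "0 0 0 0 0.0013 0.1 0.0854" --pt "0 0 0 0 0.0013 0.1 0.05" --pt "0 0 0 0 0.0013 0.1 0.035" --pt "0 0 0 0 0.0013 0.1 0.015" --pt "0 0 0 0 0.0013 0.1 0.015" --pt "0 0 0 0 0.0013 0.1 0.015" --grip_force 40

```text
clock: 3.32
eef_pos: [580.7, 107.6, 12.4]
tcp_rot: [3.14, -0.0, 1.571]
contact_force: [-1.5, 0.3, 8.1]
opening: 0.295
grasp_force: 38.7
```

Converted, -0.13 m / 0.8 = -0.1625, -0.039 m / 0.8 = -0.0488.

Request:
move_arm --pt "0 0 0 0 0 -0.0375 0.015" --pt "0 0 0 0 0 -0.075 0.015" --pt "0 0 0 -0.0163 -0.0538 -0.075 0.015" --pt "0 0 0 -0.0325 -0.1088 -0.075 0.015" --pt "0 0 0 -0.0488 -0.1625 -0.075 0.015" --pt "0 0 0 -0.0488 -0.1625 -0.075 0.015" --pt "0 0 0 -0.0488 -0.1625 -0.075 0.015"

```text
clock: 4.2
eef_pos: [451.2, 68.6, 71.8]
tcp_rot: [3.14, -0.0, 1.571]
contact_force: [0.4, 0.7, -1.3]
opening: 0.296
grasp_force: 39.7
```

Run:
```python
from m2 import *
snap("wrist","w3"); s=sensors.sense(); print(s["eef_pos"],s["tcp_rot"],s["opening"],s["grasp_force"]); go(449,69,16.5,90)
d=np.load("pics/w3.npz");cp=(d["K"],float(d["k1"]),d["T"]);W=cloud("wrist",d["de"],cp)
m=(W[...,2]>80)&(W[...,2]<140)&(np.hypot(W[...,0]-449,W[...,1]-69)<16); t=W[m]; print(m.sum(),t.mean(0),cv2.minEnclosingCircle(t[:,:2].astype(np.float32)),np.percentile(t[:,2],98))
```

```text
[451.58824463  68.75693141  71.77271316] [ 3.13961296e+00 -2.98621703e-04  1.57074285e+00] 0.29071214039166166 39.749381127767265
turn [ 0.002  -0.0003 -0.0001] shift m [ 0.0002 -0.0027  0.0553]
5364 [449.53022389  73.56078402 102.3636714 ] ((449.07196044921875, 69.1290283203125), 15.963756561279297) 117.39949670518936
```

View pics/w3.png

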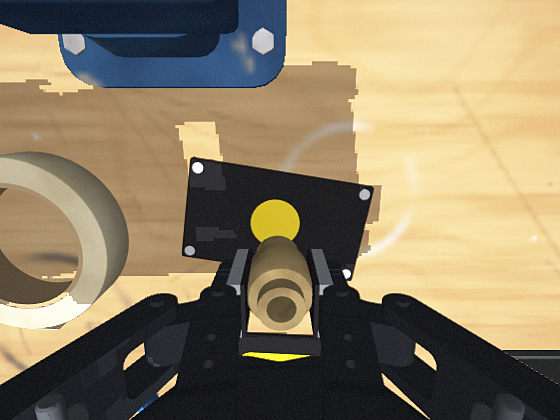

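Coupler held upright, top at (283,303); silhouette's visible upper arc centres near (275,220). I fit the circle and compare.

Run:
```python
from m2 import *
from scipy.optimize import least_squares
d=np.load("pics/w3.npz");cp=(d["K"],float(d["k1"]),d["T"]);hsv=cv2.cvtColor(d["im"],cv2.COLOR_RGB2HSV)
m=cv2.inRange(hsv,(24,190,120),(40,255,255)); m[235:]=0; m[:,:230]=0;m[:,320:]=0
c=cv2.findContours(m,0,1)[0]; c=max(c,key=cv2.contourArea)[:,0]; print(c.min(0),c.max(0)); c=c[c[:,1]<228]
w=plane("wrist",c,5.5,cp)[:,:2]
f=least_squares(lambda p:np.hypot(*(w-p[:2]).T)-p[2],[449,69,16],loss="soft_l1"); print("tile",f.x)
g=least_squares(lambda p:np.hypot(*(w-p[:2]).T)-16.4,[449,69]); print("tile r fixed",g.x)
W=cloud("wrist",d["de"],cp); n=(d["de"]>0)&(np.hypot(W[...,0]-450,W[...,1]-69)<22)
for lo in (84,92,100,108,113):
    t=W[n&(W[...,2]>lo)&(W[...,2]<lo+5)]; k=np.argwhere(n&(W[...,2]>lo)&(W[...,2]<lo+5)); print(lo,len(t),t.min(0).round(1),t.max(0).round(1))
```

```text
[251 200] [299 234]
tile [449.03552183  68.97006566  16.09278121]
tile r fixed [449.03491801  68.59084652]
84 431 [429.2  73.2  84. ] [469.3  83.1  89. ]
92 637 [429.1  57.7  92. ] [469.4  83.6  97. ]
100 1895 [428.9  57.3 100. ] [469.3  83.  105. ]
108 2023 [431.4  57.1 108. ] [469.2  81.1 113. ]
113 354 [431.8  60.2 113. ] [468.8  82.6 118. ]
```

Converted, 0.0538 m / 0.8 = 0.0673, -0.0025 m / 0.8 = -0.0031.

Request:
move_arm --pt "0 0 0 -0.0006 -0.0031 0.025 0.015" --pt "0 0 0 -0.0006 -0.0031 0.05 0.015" --pt "0 0 0 -0.0006 -0.0031 0.0625 0.015" --pt "0 0 0 -0.0006 -0.0031 0.0673 0.015" --pt "0 0 0 -0.0006 -0.0031 0.0673 0.015" --pt "0 0 0 -0.0006 -0.0031 0.0673 0.045" --pt "0 0 0 -0.0006 -0.0031 0.0673 0.06" --pt "0 0 0 -0.0006 -0.0031 0.0673 0.07"

```text
clock: 5.25
eef_pos: [447.9, 68.0, 17.6]
tcp_rot: [3.141, -0.0, 1.571]
contact_force: [-0.3, 0.1, -0.4]
opening: 0.824
grasp_force: 0.0
```

Converted, -0.15 m / 0.8 = -0.1875, -0.09 m / 0.8 = -0.1125.

Request:
move_arm --pt "0 0 0 0 0 -0.0375 0.0854" --pt "0 0 0 0 0 -0.1125 0.0854" --pt "0 0 0 0 0 -0.1875 0.0854" --pt "0 0 0 0 0 -0.1875 0.0854" --pt "0 0 0 0 0 -0.1875 0.0854"

```text
clock: 5.88
eef_pos: [447.3, 68.0, 167.4]
tcp_rot: [3.141, -0.0, 1.571]
contact_force: [0.4, 0.0, -0.6]
opening: 0.999
grasp_force: 0.0
```

Run:
```python
from m2 import *
snap("wrist","w4"); s=sensors.sense(); print(s["eef_pos"],s["tcp_rot"])
d=np.load("pics/w4.npz");cp=(d["K"],float(d["k1"]),d["T"]);hsv=cv2.cvtColor(d["im"],cv2.COLOR_RGB2HSV);W=cloud("wrist",d["de"],cp)
m=(d["de"]>0)&(W[...,2]>40)&(W[...,2]<62)&(np.hypot(W[...,0]-449,W[...,1]-69)<22);t=W[m][:,:2].astype(np.float32); print(m.sum(),cv2.minEnclosingCircle(t),W[m][:,2].max())
K,k1,T=cp; c=np.linalg.inv(T)@np.array([449,69,30,1]); u,v=(K@(c[:3]/c[2]))[:2].astype(int);print(u,v)
cv2.imwrite("pics/w4c.png",cv2.resize(cv2.cvtColor(d["im"][v-60:v+60,u-80:u+80],cv2.COLOR_RGB2BGR),None,fx=4,fy=4,interpolation=2)); go(587,248,150,90)
```

```text
[446.75393553  67.86627066 166.58527026] [-3.14004759e+00  2.40243959e-04  1.57077025e+00]
748 ((447.61285400390625, 69.09058380126953), 13.647329330444336) 57.311777523794035
280 197
turn [-0.0015  0.0002 -0.    ] shift m [0.1801 0.1403 0.0163]
```

View pics/w4c.png

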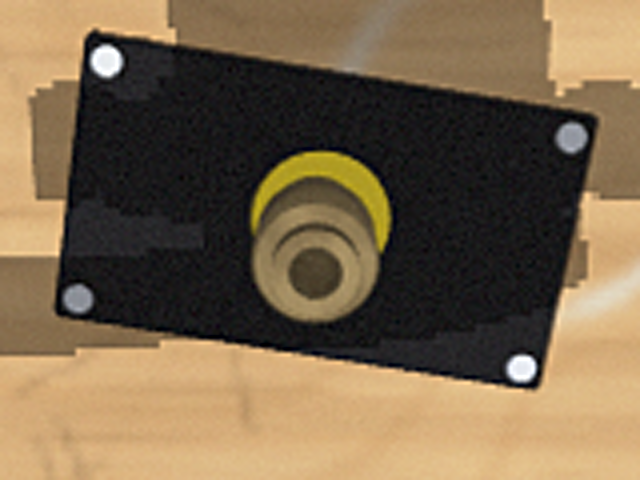

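Coupler sits upright in its silhouette, about 1.3 mm off centre (crop: top at (315,262), yellow crescent left above). Next the cup.

Converted, 0.1805 m / 0.8 = 0.2256, 0.1445 m / 0.8 = 0.1806.

Request:
move_arm --pt "0 0 0 0.045 0.0363 0 0.0854" --pt "0 0 0 0.09 0.0725 0 0.0854" --pt "0 0 0 0.135 0.1088 0 0.0854" --pt "0 0 0 0.18 0.1438 0 0.0854" --pt "0 0 0 0.2256 0.1806 0 0.0854" --pt "0 0 0 0.2256 0.1806 0.0375 0.0854" --pt "0 0 0 0.2256 0.1806 0.0375 0.0854" --pt "0 0 0 0.2256 0.1806 0.0375 0.0854"

```text
clock: 6.92
eef_pos: [591.4, 248.0, 136.8]
tcp_rot: [-3.14, 0.001, 1.57]
contact_force: [-0.2, 0.0, 0.7]
opening: 0.997
grasp_force: 0.0
```

Run:
```python
from m2 import *
snap("wrist","w5"); s=sensors.sense(); print(s["eef_pos"],s["tcp_rot"])
d=np.load("pics/w5.npz");cp=(d["K"],float(d["k1"]),d["T"]);W=cloud("wrist",d["de"],cp)
m=(d["de"]>0)&(W[...,2]>68)&(W[...,2]<85)&(np.hypot(W[...,0]-591,W[...,1]-248)<35);t=W[m][:,:2].astype(np.float32); c=cv2.minEnclosingCircle(t);print(m.sum(),c,np.percentile(W[m][:,2],98)); go(*c[0],29,90)
```

```text
[591.94417159 248.09914246 137.61107891] [-3.14112181e+00  2.28891155e-04  1.57035243e+00]
1489 ((591.0137329101562, 248.21875), 27.799922943115234) 75.1163988750388
turn [-0.0005  0.0002 -0.0004] shift m [ 1.000e-04 -9.000e-04  1.086e-01]
```

Request:
move_arm --pt "0 0 0 0 0 0.0625 0.0854" --pt "0 0 0 0 0 0.125 0.0854" --pt "0 0 0 0 0 0.135 0.0854" --pt "0 0 0 0 0 0.135 0.07" --pt "0 0 0 0 0 0.135 0.06" --pt "0 0 0 0 0 0.135 0.045" --pt "0 0 0 0 0 0.135 0.045" --pt "0 0 0 0 0 0.135 0.045" --grip_force 40

```text
clock: 7.98
eef_pos: [593.2, 249.1, 31.9]
tcp_rot: [3.139, -0.001, 1.571]
contact_force: [-2.0, -0.1, 7.0]
opening: 0.624
grasp_force: 40.3
```

Converted, -0.245 m / 0.8 = -0.3063, -0.135 m / 0.8 = -0.1688.

Request:
move_arm --pt "0 0 0 0 0 -0.05 0.045" --pt "0 0 0 0 0 -0.1125 0.045" --pt "0 0 0 0 -0.05 -0.1625 0.045" --pt "0 0 0 -0.0375 -0.1063 -0.1625 0.045" --pt "0 0 0 -0.1 -0.1688 -0.1625 0.045" --pt "0 0 0 -0.1688 -0.1688 -0.1625 0.045" --pt "0 0 0 -0.2375 -0.1688 -0.1625 0.045" --pt "0 0 0 -0.3063 -0.1688 -0.1625 0.045"

```text
clock: 8.98
eef_pos: [457.5, 1.9, 161.0]
tcp_rot: [3.138, 0.0, 1.571]
contact_force: [0.7, -0.4, -1.4]
opening: 0.624
grasp_force: 42.8
```

Converted, -0.24 m / 0.8 = -0.3, -0.21 m / 0.8 = -0.2625.

Request:
move_arm --pt "0 0 0 -0.0688 0 0 0.045" --pt "0 0 0 -0.1375 0 0 0.045" --pt "0 0 0 -0.2063 0 0 0.045" --pt "0 0 0 -0.2625 0 0 0.045" --pt "0 0 0 -0.3 0 0 0.045" --pt "0 0 0 -0.3 0 0 0.045" --pt "0 0 0 -0.3 0 0 0.045"

```text
clock: 9.85
eef_pos: [457.1, -236.2, 160.1]
tcp_rot: [3.141, 0.0, 1.57]
contact_force: [-0.8, 0.6, -1.3]
opening: 0.622
grasp_force: 42.8
```

Run:
```python
from m2 import *
snap("wrist","w6"); s=sensors.sense(); print(s["eef_pos"],s["tcp_rot"],s["opening"],s["grasp_force"])
```

```text
[ 457.05224128 -235.80640885  159.95419103] [ 3.14117894e+00 -2.07699801e-05  1.57110865e+00] 0.62397915997378 42.753826459361335
```

View pics/w6.png

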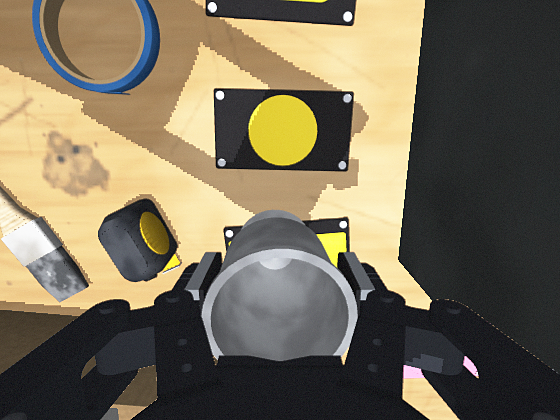

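Cup held upright; cup silhouette at (283,130), tape measure at (140,240), measure tile at (281,0) cut off.

Run:
```python
from m2 import *
yel("w6","wrist",(283,130))
q=obj("w6","wrist",(125,240),8,[(52,70),(8,70)])
d=np.load("pics/w6.npz");cp=(d["K"],float(d["k1"]),d["T"]);W=cloud("wrist",d["de"],cp)
m=(d["de"]>0)&(np.hypot(W[...,0]-457,W[...,1]+236)<45)&(W[...,2]>194)&(W[...,2]<212)
k=np.argwhere(m); print(m.sum(),k.min(0),k.max(0)); t=W[m]; c=t[np.hypot(t[:,0]-457,t[:,1]+236)<29]; print(c.min(0),c.max(0),cv2.minEnclosingCircle(c[:,:2].astype(np.float32)))
```

```text
w6 yel [ 460.7 -177.7] rect [ 460.8 -178.3] [60.5 60.7] 44.7 z depth 5.4
w6 (125, 240) 4328 zmax 60.9 rect [ 334.7 -271.9] [33.  65.1] 23.6
   z 52 70 2411 rect [ 333.6 -271.4] [31.3 57.2] 23.6 circ [ 333.7 -271.6] 29.1
   z 8 70 4328 rect [ 334.7 -271.9] [33.  65.1] 23.6 circ [ 333.6 -272.2] 33.0
6351 [243 138] [360 415]
[ 428.71405626 -260.66755541  194.00430719] [ 485.89984842 -208.78863496  211.71575774] ((457.0044860839844, -235.90528869628906), 28.961181640625)
```

Converted, 0.1242 m / 0.8 = 0.1553, 0.0036 m / 0.8 = 0.0045.

Request:
move_arm --pt "0 0 0 0.0375 0.0045 0 0.045" --pt "0 0 0 0.0725 0.0045 0.025 0.045" --pt "0 0 0 0.0725 0.0045 0.0875 0.045" --pt "0 0 0 0.0725 0.0045 0.1375 0.045" --pt "0 0 0 0.0725 0.0045 0.1525 0.045" --pt "0 0 0 0.0725 0.0045 0.1553 0.045" --pt "0 0 0 0.0725 0.0045 0.1553 0.045" --pt "0 0 0 0.0725 0.0045 0.1553 0.045"

```text
clock: 10.9
eef_pos: [461.6, -178.4, 36.3]
tcp_rot: [3.14, 0.001, 1.571]
contact_force: [0.7, -0.1, -1.2]
opening: 0.622
grasp_force: 42.0
```

Converted, -0.15 m / 0.8 = -0.1875, -0.09 m / 0.8 = -0.1125.

Request:
move_arm --pt "0 0 0 0 0 0 0.065" --pt "0 0 0 0 0 0 0.075" --pt "0 0 0 0 0 0 0.0854" --pt "0 0 0 0 0 0 0.0854" --pt "0 0 0 0 0 -0.0375 0.0854" --pt "0 0 0 0 0 -0.1125 0.0854" --pt "0 0 0 0 0 -0.1875 0.0854" --pt "0 0 0 0 0 -0.1875 0.0854"

```text
clock: 11.9
eef_pos: [463.5, -179.6, 189.9]
tcp_rot: [3.134, 0.003, 1.571]
contact_force: [0.7, 0.4, -0.4]
opening: 1.003
grasp_force: 0.0
```

Run:
```python
from m2 import *
snap("wrist","w7"); s=sensors.sense(); print(s["eef_pos"],s["tcp_rot"])
d=np.load("pics/w7.npz");cp=(d["K"],float(d["k1"]),d["T"]);W=cloud("wrist",d["de"],cp)
m=(d["de"]>0)&(W[...,2]>73)&(W[...,2]<92)&(np.hypot(W[...,0]-460.7,W[...,1]+177.8)<36);t=W[m][:,:2].astype(np.float32); c=cv2.minEnclosingCircle(t);print(m.sum(),c,np.percentile(W[m][:,2],98)); 
yel("w7","wrist",(280,70)) if 0 else None
```

```text
[ 461.91128351 -178.98567345  187.35883818] [3.13737882e+00 1.63895525e-03 1.57075472e+00]
1004 ((459.85296630859375, -179.10438537597656), 27.69957733154297) 80.76046963077667
```

Cup stands about 1.5 mm from its silhouette's centre. Now the tape measure.

Converted, -0.126 m / 0.8 = -0.1575, -0.096 m / 0.8 = -0.12, -0.412 rad / 2 = -0.206.

Request:
move_arm --pt "0 0 -0.05 -0.03 -0.04 0 0.06" --pt "0 0 -0.1 -0.06 -0.0788 0.025 0.06" --pt "0 0 -0.15 -0.09 -0.1188 0.05 0.06" --pt "0 0 -0.206 -0.12 -0.1575 0.0625 0.06" --pt "0 0 -0.206 -0.12 -0.1575 0.0625 0.06" --pt "0 0 -0.206 -0.12 -0.1575 0.0625 0.06"

```text
clock: 12.7
eef_pos: [334.5, -274.2, 134.6]
tcp_rot: [-3.141, -0.001, 1.981]
contact_force: [0.2, -0.7, -0.3]
opening: 0.703
grasp_force: 0.0
```

Run:
```python
from m2 import *
snap("wrist","w8"); s=sensors.sense(); print(s["eef_pos"],s["tcp_rot"],s["opening"])
d=np.load("pics/w8.npz");cp=(d["K"],float(d["k1"]),d["T"]);W=cloud("wrist",d["de"],cp)
for lo in(4,8,30,52):
    m=(d["de"]>0)&(W[...,2]>lo)&(W[...,2]<70)&(np.hypot(W[...,0]-336,W[...,1]+275)<45);t=W[m]; r=cv2.minAreaRect(t[:,:2].astype(np.float32));print(lo,m.sum(),r,np.percentile(t[:,2],98))
```

```text
[ 335.00392923 -274.1251202   134.91065923] [-3.14147687e+00 -6.58659917e-04  1.98174111e+00] 0.6952419273058037
4 3797 ((333.2043151855469, -272.2652587890625), (34.20732879638672, 64.8780746459961), 23.68170928955078) 61.088111300134976
8 3794 ((333.2043151855469, -272.2652587890625), (34.20732879638672, 64.8780746459961), 23.68170928955078) 61.08829641226795
30 3696 ((333.2043151855469, -272.2652587890625), (34.20732879638672, 64.8780746459961), 23.68170928955078) 61.09368868951189
52 3125 ((332.74700927734375, -271.53436279296875), (30.630868911743164, 57.7988395690918), 24.379161834716797) 61.1195565470096
```

View pics/w8.png

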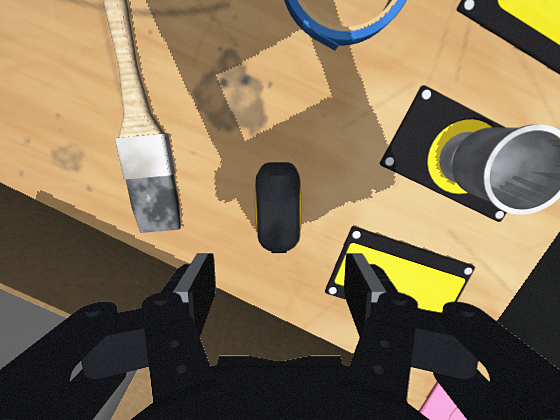

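Tape at (278,207), aligned between the open fingers, brush well clear at (150,190).

Converted, 0.116 m / 0.8 = 0.145, 0.1 m / 0.8 = 0.125.

Request:
move_arm --pt "0 0 0 0 -0.0006 0.0625 0.06" --pt "0 0 0 0 -0.0006 0.125 0.06" --pt "0 0 0 0 -0.0006 0.145 0.06" --pt "0 0 0 0 -0.0006 0.145 0.05" --pt "0 0 0 0 -0.0006 0.145 0.025" --pt "0 0 0 0 -0.0006 0.145 0.025" --pt "0 0 0 0 -0.0006 0.145 0.025" --pt "0 0 0 0 -0.0006 0.145 0.025" --grip_force 50

```text
clock: 13.75
eef_pos: [334.9, -275.1, 20.1]
tcp_rot: [3.141, 0.001, 1.982]
contact_force: [0.6, 2.0, 8.6]
opening: 0.367
grasp_force: 51.0
```

Converted, 0.198 m / 0.8 = 0.2475, 0.175 m / 0.8 = 0.2188.

Request:
move_arm --pt "0 0 0 0 0 -0.0625 0.025" --pt "0 0 0 0 0 -0.125 0.025" --pt "0 0 0 0.025 0.05 -0.1625 0.025" --pt "0 0 0 0.05 0.1063 -0.1625 0.025" --pt "0 0 0 0.075 0.1625 -0.1625 0.025" --pt "0 0 0 0.1 0.2188 -0.1625 0.025" --pt "0 0 0 0.1138 0.2475 -0.1625 0.025" --pt "0 0 0 0.1138 0.2475 -0.1625 0.025"

```text
clock: 14.75
eef_pos: [480.0, -110.8, 149.3]
tcp_rot: [3.141, 0.0, 1.985]
contact_force: [-0.7, -1.0, -2.7]
opening: 0.367
grasp_force: 51.4
```

Request:
move_arm --pt "0 0 0 0 0 0 0.025" --pt "0 0 0 0 0 0 0.025"

```text
clock: 15.0
eef_pos: [478.5, -112.7, 149.2]
tcp_rot: [-3.141, -0.0, 1.982]
contact_force: [-0.4, 0.5, -2.1]
opening: 0.368
grasp_force: 51.4
```

Run:
```python
from m2 import *
im,de,cp=snap("wrist","w9"); s=sensors.sense(); print(s["eef_pos"],s["tcp_rot"],s["opening"],s["grasp_force"])
K,k1,T=cp
c=np.linalg.inv(T)@np.array([460.5,-55,5.5,1]); u,v=(K@(c[:3]/c[2]))[:2].astype(int); print(u,v)
yel("w9","wrist",(u,v))
```

```text
[ 478.58744831 -112.70744268  149.29704244] [-3.14133946e+00 -4.59693834e-05  1.98160959e+00] 0.3627098700090058 51.417675325647
286 127
w9 yel [461.7 -55. ] rect [460.1 -55.8] [40.7 82.5] 86.5 z depth 5.5
```

View pics/w9.png

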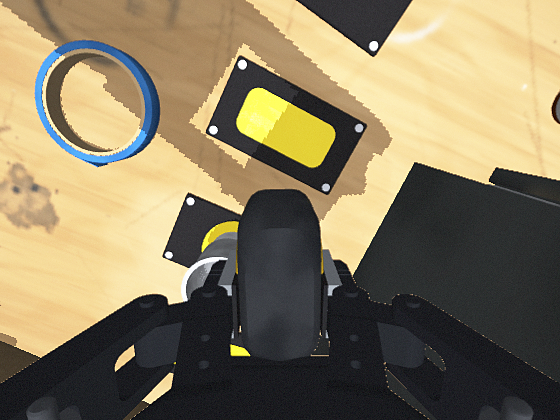

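Tape held upright; measure silhouette half shaded at (286,127), its four screws at (242,65), (360,128), (212,130), (326,187).

Run:
```python
from m2 import *
d=np.load("pics/w9.npz");cp=(d["K"],float(d["k1"]),d["T"]);im=d["im"];hsv=cv2.cvtColor(im,cv2.COLOR_RGB2HSV)
S=[]
for x,y in[(242,65),(360,128),(212,130),(326,187)]:
    w=hsv[y-7:y+8,x-7:x+8]; m=(w[...,2]>140)&(w[...,1]<40); k=np.argwhere(m).mean(0); S.append([x-7+k[1],y-7+k[0]]); 
w=plane("wrist",S,5.5,cp)[:,:2]; print(w.round(1),w.mean(0)); e=w[1]-w[0]; f=w[3]-w[2]; g=w[2]-w[0]; print(np.degrees(np.arctan2(e[1],e[0])),np.degrees(np.arctan2(f[1],f[0])),np.linalg.norm(e),np.linalg.norm(f),np.linalg.norm(g))
for vlo in(60,90):
    m=cv2.inRange(hsv,(18,110,vlo),(42,255,255)); m[:70]=0;m[170:]=0;m[:,:225]=0;m[:,345:]=0
    _,lab,st,ce=cv2.connectedComponentsWithStats(m); i=1+np.argmax(st[1:,4]); c=cv2.findContours((lab==i).astype(np.uint8),0,1)[0][0][:,0]
    r=cv2.minAreaRect(plane("wrist",c,5.5,cp)[:,:2].astype(np.float32)); print(plane("wrist",ce[i],5.5,cp)[0,:2],r)
```

```text
[[407.2 -23.5]
 [516.9 -30. ]
 [403.7 -81.3]
 [513.3 -87.9]] [460.26254704 -55.66865649]
-3.368471319543771 -3.4128800278606963 109.83460736053821 109.8559360640037 57.90693609382063
[459.5803155  -55.27912386] ((460.1426086425781, -55.72959899902344), (41.08089065551758, 83.00801849365234), 86.62126159667969)
[459.51506644 -55.18548088] ((460.1367492675781, -55.84724426269531), (40.82283401489258, 83.00590515136719), 86.64540100097656)
```

Converted, 0.061 m / 0.8 = 0.0763, 0.06 m / 0.8 = 0.075, -1.1 rad / 2 = -0.55.

Request:
move_arm --pt "0 0 -0.08 0.0125 0.0006 0 0.025" --pt "0 0 -0.16 0.025 0.0013 0 0.025" --pt "0 0 -0.24 0.0375 0.0019 0 0.025" --pt "0 0 -0.32 0.05 0.0025 0 0.025" --pt "0 0 -0.4 0.0625 0.0031 0 0.025" --pt "0 0 -0.48 0.0763 0.0038 0 0.025" --pt "0 0 -0.55 0.0763 0.0038 0.0375 0.025" --pt "0 0 -0.55 0.0763 0.0038 0.075 0.025"

```text
clock: 16.05
eef_pos: [457.7, -55.4, 89.1]
tcp_rot: [-3.141, 0.002, 3.084]
contact_force: [0.8, -0.3, -2.7]
opening: 0.368
grasp_force: 51.5
```

Request:
move_arm --pt "0 0 0 0 0 0 0.025" --pt "0 0 0 0 0 0 0.025"

```text
clock: 16.3
eef_pos: [457.9, -55.3, 90.1]
tcp_rot: [-3.142, 0.001, 3.082]
contact_force: [-0.6, -1.0, -2.8]
opening: 0.362
grasp_force: 51.3
```

Run:
```python
from m2 import *
im,de,cp=snap("wrist","w10"); s=sensors.sense(); print(s["eef_pos"],s["tcp_rot"],s["opening"],s["grasp_force"]); go(457,-55.5,25.6,176.6)
W=cloud("wrist",de,cp); z0=s["eef_pos"][2]-20
m=(de>0)&(W[...,2]>z0+30)&(W[...,2]<z0+64)&(abs(W[...,0]-452)<50)&(abs(W[...,1]+55.5)<15.5);t=W[m]
print(len(t),np.percentile(t,[1,99],axis=0).round(1))
```

```text
[458.29994192 -55.30991904  90.36778378] [-3.14148407e+00  1.59054557e-03  3.08211928e+00] 0.3684291969717723 51.32651352323592
turn [-0.0001  0.0016 -0.0001] shift m [ 0.0014 -0.0003  0.0648]
12415 [[423.1 -70.3 103.9]
 [477.1 -40.4 131.1]]
```

Converted, 0.064 m / 0.8 = 0.08, 0.055 m / 0.8 = 0.0688.

Request:
move_arm --pt "0 0 0 0.0006 0 0.0375 0.025" --pt "0 0 0 0.0006 0 0.0688 0.025" --pt "0 0 0 0.0006 0 0.08 0.025" --pt "0 0 0 0.0006 0 0.08 0.025" --pt "0 0 0 0.0006 0 0.08 0.025" --pt "0 0 0 0.0006 0 0.08 0.045" --pt "0 0 0 0.0006 0 0.08 0.06" --pt "0 0 0 0.0006 0 0.08 0.06"

```text
clock: 17.35
eef_pos: [457.2, -54.9, 25.5]
tcp_rot: [-3.142, 0.0, 3.083]
contact_force: [0.5, -0.0, -0.2]
opening: 0.703
grasp_force: 0.0
```

Request:
move_arm --pt "0 0 0 0 0 -0.0375 0.06" --pt "0 0 0 0 0 -0.1 0.06" --pt "0 0 0 0 0 -0.1625 0.06" --pt "0 0 0 0 0 -0.225 0.0854" --pt "0 0 0 0 0 -0.225 0.0854" --pt "0 0 0 0 0 -0.225 0.0854"

```text
clock: 18.1
eef_pos: [456.6, -54.8, 204.8]
tcp_rot: [3.142, -0.0, 3.083]
contact_force: [-0.2, 0.3, -0.2]
opening: 1.003
grasp_force: 0.0
```

Run:
```python
from m2 import *
im,de,cp=snap("wrist","w11"); s=sensors.sense(); print(s["eef_pos"],s["tcp_rot"],s["opening"]); go(694,195,200,173.8-90)
W=cloud("wrist",de,cp)
for lo in(14,40):
    m=(de>0)&(W[...,2]>lo)&(W[...,2]<74)&(np.hypot(W[...,0]-458,W[...,1]+55.5)<50);t=W[m]; r=cv2.minAreaRect(t[:,:2].astype(np.float32));print(lo,m.sum(),r,np.percentile(t[:,2],98))
```

```text
[456.16776065 -54.78839462 204.17826684] [ 3.14148369e+00 -1.84220534e-03  3.08277797e+00] 0.9999989007321989
turn [-1.4000e-03 -1.5000e-03  1.6202e+00] shift m [-0.2227  0.2633  0.0038]
14 2389 ((460.22906494140625, -55.42977523803711), (34.01263427734375, 75.4947738647461), 86.84941864013672) 66.61704883861732
40 2330 ((454.6180725097656, -54.96100616455078), (34.01972198486328, 64.17207336425781), 87.3529052734375) 66.62121255877703
```

Tape lies at (460.2,-55.4), angle within 0.3° of the silhouette. Before the wedge, check clearances to can and spray can, and re-measure the wedge tile.

Run:
```python
from m2 import *
for tag,n in(("w1","wrist"),("top0","top"),("side0","side")):
    d=np.load(f"pics/{tag}.npz");cp=(d["K"],float(d["k1"]),d["T"]);W=cloud(n,d["de"],cp);x,y,z=W[...,0],W[...,1],W[...,2]
    ok=(d["de"]>0)&(z>45)&(z<250)&(x>650)
    m=ok&(y>90)&(y<240)&(x<900); t=W[m]; print(tag,"can",len(t), np.percentile(t,[1,50,99],axis=0).round(0).tolist() if len(t) else "")
    m=ok&(y>240)&(y<330)&(x<760); t=W[m]; print(tag,"spray",len(t), np.percentile(t,[1,50,99],axis=0).round(0).tolist() if len(t) else "")
```

```text
w1 can 6700 [[771.0, 100.0, 46.0], [779.0, 149.0, 94.0], [814.0, 190.0, 120.0]]
w1 spray 12347 [[679.0, 258.0, 50.0], [685.0, 282.0, 156.0], [714.0, 315.0, 205.0]]
top0 can 1291 [[768.0, 92.0, 49.0], [818.0, 138.0, 115.0], [899.0, 199.0, 238.0]]
top0 spray 683 [[677.0, 259.0, 51.0], [696.0, 279.0, 172.0], [732.0, 313.0, 214.0]]
side0 can 1399 [[767.0, 91.0, 47.0], [813.0, 129.0, 113.0], [899.0, 198.0, 244.0]]
side0 spray 1003 [[675.0, 257.0, 47.0], [688.0, 274.0, 145.0], [726.0, 311.0, 211.0]]
```

Converted, 0.257 m / 0.8 = 0.3213, 0.239 m / 0.8 = 0.2988, -1.44 rad / 2 = -0.72.

Request:
move_arm --pt "0 0 -0.09 -0.0025 0.0625 0 0.0854" --pt "0 0 -0.18 -0.0063 0.125 0 0.0854" --pt "0 0 -0.27 -0.0088 0.1875 0 0.0854" --pt "0 0 -0.36 -0.0113 0.2325 0 0.0854" --pt "0 0 -0.45 -0.075 0.2538 0 0.0854" --pt "0 0 -0.54 -0.1375 0.275 0 0.0854" --pt "0 0 -0.63 -0.2063 0.2988 0 0.0854" --pt "0 0 -0.72 -0.2738 0.3213 0 0.0854"

```text
clock: 19.15
eef_pos: [691.6, 189.1, 202.5]
tcp_rot: [3.138, -0.002, -1.754]
contact_force: [0.2, -0.2, 1.0]
opening: 0.998
grasp_force: 0.0
```

Converted, -0.08 rad / 2 = -0.04.

Request:
move_arm --pt "0 0 -0.04 0 0 0 0.06" --pt "0 0 -0.04 0 0 0 0.06" --pt "0 0 -0.04 0 0 0 0.06"

```text
clock: 19.52
eef_pos: [689.8, 188.5, 204.0]
tcp_rot: [3.14, -0.001, -1.682]
contact_force: [-0.6, -0.3, 0.3]
opening: 0.705
grasp_force: 0.0
```

Run:
```python
from m2 import *
im,de,cp=snap("wrist","w12"); s=sensors.sense(); print(s["eef_pos"],s["tcp_rot"],s["opening"],s["qpos"].round(2))
W=cloud("wrist",de,cp)
m=(de>0)&(W[...,2]>4)&(W[...,2]<40)&(np.hypot(W[...,0]-689,W[...,1]-177)<65);_,lab,st,_=cv2.connectedComponentsWithStats(m.astype(np.uint8));m=lab==1+np.argmax(st[1:,4]);t=W[m]; r=cv2.minAreaRect(t[:,:2].astype(np.float32));print(m.sum(),r,np.percentile(t[:,2],[2,98]))
```

```text
[689.95720888 188.53885308 204.62391692] [ 3.14036979e+00 -4.84844812e-04 -1.68194524e+00] 0.7062685417870679 [ 0.26  0.52  1.44 -0.    1.18 -2.77]
3902 ((689.2086181640625, 175.92617797851562), (109.04491424560547, 34.66890335083008), 83.64010620117188) [ 6.14381236 33.2677165 ]
```

View pics/w12.png

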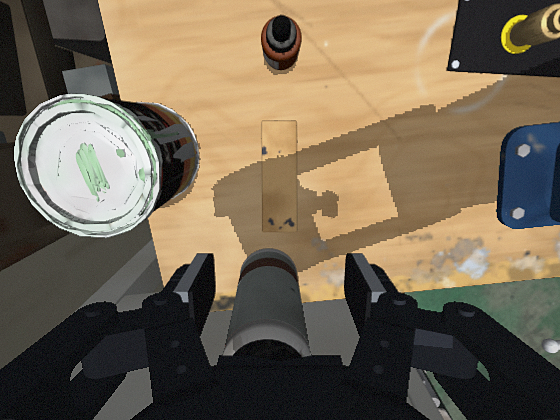

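Wedge centred at (280,176) between the fingers, thick end toward the spray can; dropper (281,42) and can (90,165) are clear.

Converted, 0.19 m / 0.8 = 0.2375, 0.15 m / 0.8 = 0.1875.

Request:
move_arm --pt "0 0 0 0 0 0.0625 0.06" --pt "0 0 0 0 0 0.125 0.06" --pt "0 0 0 0 0 0.1875 0.06" --pt "0 0 0 0 0 0.225 0.06" --pt "0 0 0 0 0 0.2375 0.06" --pt "0 0 0 0 0 0.2375 0.06" --pt "0 0 0 0 0 0.2375 0.06"

```text
clock: 20.45
eef_pos: [691.9, 189.1, 17.2]
tcp_rot: [-3.139, 0.001, -1.681]
contact_force: [0.6, 0.9, -0.3]
opening: 0.702
grasp_force: 0.0
```

Run:
```python
from h import *
s=sensors.sense(); print(s["eef_pos"],s["tcp_rot"],s["contact_force"]); go(690,188.3,3,-96.36)
```

```text
[691.91447151 189.09063416  17.17538013] [-3.13912245e+00  9.82655057e-04 -1.68059194e+00] [ 0.64854251  0.87132897 -0.28705737]
turn [-0.0025  0.001   0.0012] shift m [0.001  0.0019 0.0142]
```

Converted, 0.012 m / 0.8 = 0.015, 0.008 m / 0.8 = 0.01.

Request:
move_arm --pt "0 0 0 0 0.0006 0.01 0.06" --pt "0 0 0 0 0.0006 0.015 0.06" --pt "0 0 0 0 0.0006 0.015 0.06" --pt "0 0 0 0 0.0006 0.015 0.06"

```text
clock: 20.95
eef_pos: [690.3, 188.8, 3.3]
tcp_rot: [3.142, -0.0, -1.68]
contact_force: [0.6, -0.8, 0.2]
opening: 0.703
grasp_force: 0.0
```

Request:
move_arm --pt "0 0 0 0 0 0 0.045" --pt "0 0 0 0 0 0 0.03" --pt "0 0 0 0 0 0 0.028" --pt "0 0 0 0 0 0 0.028" --pt "0 0 0 0 0 0 0.028" --grip_force 50

```text
clock: 21.58
eef_pos: [690.6, 188.9, 3.7]
tcp_rot: [-3.141, 0.0, -1.68]
contact_force: [1.0, -0.3, 4.4]
opening: 0.406
grasp_force: 52.0
```

Converted, 0.229 m / 0.8 = 0.2863, -0.16 m / 0.8 = -0.2.

Request:
move_arm --pt "0 0 0 0 0 -0.0375 0.028" --pt "0 0 0 0 0 -0.1 0.028" --pt "0 0 0 0 0 -0.1625 0.028" --pt "0 0 0 0.015 0.0563 -0.2 0.028" --pt "0 0 0 0.0313 0.1125 -0.2 0.028" --pt "0 0 0 0.0475 0.1688 -0.2 0.028" --pt "0 0 0 0.0625 0.225 -0.2 0.028" --pt "0 0 0 0.0813 0.2863 -0.2 0.028"

```text
clock: 22.58
eef_pos: [453.8, 148.9, 162.9]
tcp_rot: [3.141, -0.0, -1.68]
contact_force: [0.3, -0.2, -0.1]
opening: 0.41
grasp_force: 51.5
```

Converted, 0.338 m / 0.8 = 0.4225, 0.3 m / 0.8 = 0.375.

Request:
move_arm --pt "0 0 0 0.0625 -0.0063 0 0.028" --pt "0 0 0 0.125 -0.0138 0 0.028" --pt "0 0 0 0.1875 -0.02 0 0.028" --pt "0 0 0 0.25 -0.0275 0 0.028" --pt "0 0 0 0.3125 -0.0338 0 0.028" --pt "0 0 0 0.375 -0.0413 0 0.028" --pt "0 0 0 0.4225 -0.0463 0 0.028" --pt "0 0 0 0.4225 -0.0463 0 0.028"

```text
clock: 23.58
eef_pos: [463.0, -104.0, 147.3]
tcp_rot: [-3.127, -0.108, -1.752]
contact_force: [1.0, -0.0, -0.8]
opening: 0.41
grasp_force: 51.5
```

Request:
move_arm --pt "0 0 0 0 0 0 0.028" --pt "0 0 0 0 0 0 0.028"

```text
clock: 23.82
eef_pos: [463.0, -103.3, 147.7]
tcp_rot: [-3.126, -0.107, -1.752]
contact_force: [0.1, -0.0, -0.7]
opening: 0.407
grasp_force: 51.5
```

Run:
```python
from m2 import *
im,de,cp=snap("wrist","w13"); s=sensors.sense(); print(s["eef_pos"],s["tcp_rot"],s["opening"],s["grasp_force"])
```

```text
[ 462.98088832 -103.29496438  147.84464184] [-3.12630913 -0.10731268 -1.75161063] 0.40767164226824204 51.489938870072365
```

View pics/w13.png

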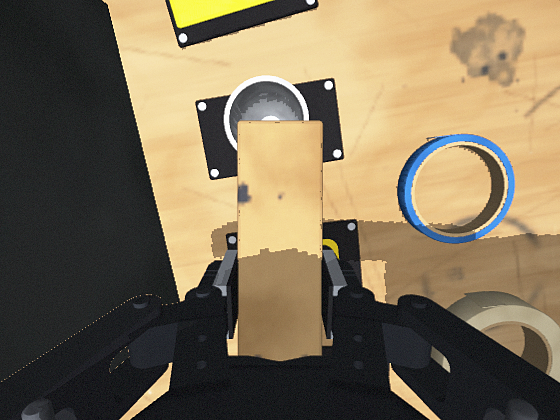

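The last joint reached its range, so the tool tilted a little; cup, tape and wedge are untouched (wedge held at (280,240)). Turn back off the limit.

Run:
```python
from h import *
go(470,-190,165,-130); print(sensors.sense()["qpos"])
```

```text
turn [-0.0427 -0.101   0.5176] shift m [ 0.0854 -0.0226 -0.0077]
[-0.14489027  0.22187458  2.03857956 -0.14067185  0.87453403 -3.01653759]
```

Converted, 0.0854 m / 0.8 = 0.1068, -0.0226 m / 0.8 = -0.0283, 0.5176 rad / 2 = 0.2588.

Request:
move_arm --pt "-0.0054 -0.0126 0.0647 0 0 -0.0063 0.028" --pt "-0.0107 -0.0253 0.1294 0 0 -0.01 0.028" --pt "-0.016 -0.0379 0.1941 0.0188 -0.005 -0.01 0.028" --pt "-0.0214 -0.0505 0.2588 0.05 -0.0138 -0.01 0.028" --pt "-0.0214 -0.0505 0.2588 0.1068 -0.0283 -0.0096 0.028" --pt "-0.0214 -0.0505 0.2588 0.1068 -0.0283 -0.0096 0.028" --pt "-0.0214 -0.0505 0.2588 0.1068 -0.0283 -0.0096 0.028"

```text
clock: 24.75
eef_pos: [469.6, -189.9, 164.8]
tcp_rot: [3.141, -0.0, -2.27]
contact_force: [-0.9, 1.5, -1.3]
opening: 0.404
grasp_force: 51.5
```

Run:
```python
from m2 import *
im,de,cp=snap("wrist","w14"); s=sensors.sense(); print(s["eef_pos"],s["tcp_rot"],s["opening"],s["grasp_force"],s["qpos"].round(2))
```

```text
[ 469.58484193 -189.53388232  164.77300015] [ 3.14088097e+00 -1.44971633e-04 -2.26898547e+00] 0.4088325259649649 51.485067307949066 [-0.39  0.25  1.95  0.    0.95 -2.83]
```

View pics/w14.png

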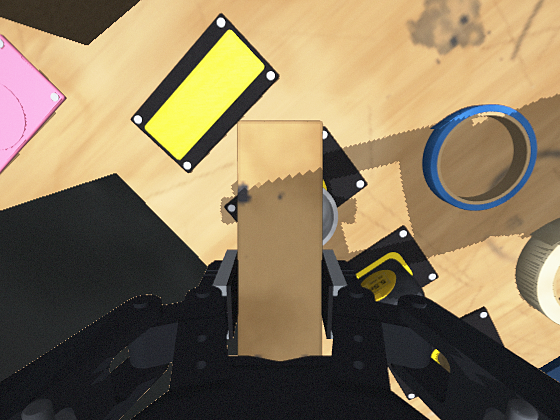

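Upright again; wedge tile fully visible at (206,93), screws (221,22), (271,76), (138,119), (187,166); wedge held straight, thin end at row 122.

Run:
```python
from m2 import *
d=np.load("pics/w14.npz");cp=(d["K"],float(d["k1"]),d["T"]);im=d["im"];hsv=cv2.cvtColor(im,cv2.COLOR_RGB2HSV)
S=[]
for x,y in[(221,22),(271,76),(138,119),(187,166)]:
    w=hsv[y-7:y+8,x-7:x+8]; m=(w[...,2]>140)&(w[...,1]<40); k=np.argwhere(m).mean(0); S.append([x-7+k[1],y-7+k[0]])
w=plane("wrist",S,5.5,cp)[:,:2]; print(w.round(1),w.mean(0)); e=w[2]-w[0]; f=w[3]-w[1]; print(np.degrees(np.arctan2(e[1],e[0])),np.degrees(np.arctan2(f[1],f[0])),np.linalg.norm(e),np.linalg.norm(f))
yel("w14","wrist",(206,93))
s=sensors.sense(); ps=s["tcp_rot"][2]; W=cloud("wrist",d["de"],cp); tx=np.array([np.cos(ps),np.sin(ps)]);ty=np.array([np.sin(ps),-np.cos(ps)])
r=W[...,:2]-s["eef_pos"][:2]; a=r@tx;b=r@ty; m=(d["de"]>0)&(W[...,2]>158)&(W[...,2]<200)&(abs(b)<24)&(a>24)&(a<80)
print("wedge in tool: x max",np.percentile(a[m],[99,99.8]),"y",np.percentile(b[m],[.5,99.5]),"z near tip",np.median(W[...,2][m&(a>60)]))
for lo,hi in((28,40),(40,52),(52,64)):
    n=m&(a>lo)&(a<hi); print(lo,b[n].min().round(1),b[n].max().round(1))
```

```text
[[ 414.2 -332.7]
 [ 409.1 -274.9]
 [ 523.6 -323.4]
 [ 518.9 -265.7]] [ 466.450097   -299.15927305]
4.855191004587696 4.782029914275279 109.82016512014815 110.09633177648287
w14 yel [ 465.  -299.9] rect [ 466.5 -299.1] [114.7  42.6] 4.8 z depth 5.5
wedge in tool: x max [66.99883294 67.39628548] y [-18.74949218  16.93820454] z near tip 168.081981646751
28 -19.0 17.2
40 -19.0 17.1
52 -18.8 17.0
```

Run:
```python
from m2 import *
for tag,n in(("top0","top"),("side0","side")):
    d=np.load(f"pics/{tag}.npz");cp=(d["K"],float(d["k1"]),d["T"]);W=cloud(n,d["de"],cp);x,y,z=W[...,0],W[...,1],W[...,2]
    for lo,hi in((250,350),(350,450),(450,540)):
        m=(d["de"]>0)&(z>20)&(x>lo)&(x<hi)&(y<-325)&(y>-600);print(tag,lo,m.sum(),np.percentile(y[m],99.5).round() if m.any() else "",np.percentile(z[m],99).round() if m.any() else "")
go(478.1,-297.2,120,-175.18)
```

```text
top0 250 1483 -367.0 197.0
top0 350 613 -376.0 205.0
top0 450 594 -386.0 376.0
side0 250 1561 -370.0 192.0
side0 350 530 -376.0 147.0
side0 450 2274 -388.0 108.0
turn [ 6.000e-04 -4.000e-04  7.885e-01] shift m [ 0.077  -0.0758  0.0447]
```

Converted, 0.105 m / 0.8 = 0.1313, 0.077 m / 0.8 = 0.0963, 0.7885 rad / 2 = 0.3943.

Request:
move_arm --pt "0 0 0.08 0.02 -0.0188 0 0.028" --pt "0 0 0.16 0.04 -0.0375 0 0.028" --pt "0 0 0.24 0.06 -0.0575 0.0125 0.028" --pt "0 0 0.32 0.08 -0.0775 0.025 0.028" --pt "0 0 0.3943 0.0963 -0.0948 0.0563 0.028" --pt "0 0 0.3943 0.0963 -0.0948 0.1063 0.028" --pt "0 0 0.3943 0.0963 -0.0948 0.1313 0.028" --pt "0 0 0.3943 0.0963 -0.0948 0.1313 0.028"

```text
clock: 25.8
eef_pos: [477.5, -296.3, 58.5]
tcp_rot: [3.139, -0.003, -3.057]
contact_force: [0.3, 0.3, -0.2]
opening: 0.404
grasp_force: 51.5
```

Request:
move_arm --pt "0 0 0 0 0 0 0.028" --pt "0 0 0 0 0 0 0.028"

```text
clock: 26.05
eef_pos: [479.3, -298.2, 61.2]
tcp_rot: [-3.14, 0.001, -3.057]
contact_force: [-0.2, -0.5, -0.6]
opening: 0.411
grasp_force: 51.5
```

Run:
```python
from m2 import *
im,de,cp=snap("wrist","w15"); s=sensors.sense(); print(s["eef_pos"],s["tcp_rot"]); go(478.1,-297.2,9.2,-175.18)
K,k1,T=cp
for p in w if 0 else [(412.4,-332.7),(407,-274.9)]:
    c=np.linalg.inv(T)@np.array([*p,5.5,1]); u,v=(K@(c[:3]/c[2]))[:2].astype(int); hsv=cv2.cvtColor(im,cv2.COLOR_RGB2HSV)
    h=hsv[max(v-14,0):v+15,u-14:u+15]; m=(h[...,2]>140)&(h[...,1]<40); k=np.argwhere(m)
    if len(k): uv=[u-14+k[:,1].mean(),max(v-14,0)+k[:,0].mean()]; print((u,v),uv,m.sum(),plane("wrist",uv,5.5,cp))
ps=s["tcp_rot"][2]; W=cloud("wrist",de,cp); tx=np.array([np.cos(ps),np.sin(ps)]);ty=np.array([np.sin(ps),-np.cos(ps)])
r=W[...,:2]-s["eef_pos"][:2]; a=r@tx;b=r@ty; z0=s["eef_pos"][2]-4; m=(de>0)&(W[...,2]>z0)&(W[...,2]<z0+36)&(abs(b)<26)&(a>24)&(a<80)
print(np.percentile(a[m],[99,99.8]),np.percentile(b[m],[.5,99.5]))
```

```text
[ 479.18925913 -298.35068754   61.10368833] [-3.14023667e+00  1.46104637e-03 -3.05753667e+00]
turn [-0.0014  0.0015 -0.0001] shift m [0.0011 0.0013 0.0519]
(np.int64(230), np.int64(114)) [np.float64(230.512), np.float64(117.656)] 125 [[ 414.20205345 -332.78572274    5.5       ]]
(np.int64(330), np.int64(113)) [np.float64(329.6106194690266), np.float64(117.46017699115045)] 113 [[ 409.1924816  -275.00845182    5.5       ]]
[66.23868167 66.6317418 ] [-17.98004213  17.71646258]
```

View pics/w15.png

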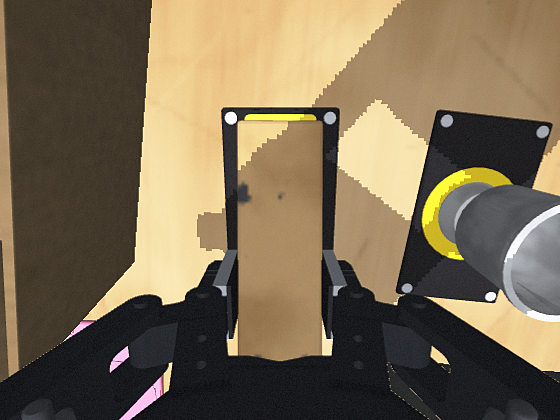

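Wedge lines up over its tile (tile screws (230,118), (330,117); wedge edges 238/322, thin end row 121). Lower it.

Converted, 0.05 m / 0.8 = 0.0625, 0.0012 m / 0.8 = 0.0015.

Request:
move_arm --pt "0 0 0 0.0015 0.0004 0.0313 0.028" --pt "0 0 0 0.0015 0.0004 0.0525 0.028" --pt "0 0 0 0.0015 0.0004 0.06 0.028" --pt "0 0 0 0.0015 0.0004 0.06 0.028" --pt "0 0 0 0.0015 0.0004 0.0625 0.028" --pt "0 0 0 0.0015 0.0004 0.0625 0.028"

```text
clock: 26.85
eef_pos: [477.5, -298.2, 10.3]
tcp_rot: [-3.141, 0.0, -3.058]
contact_force: [-0.5, 1.0, -0.3]
opening: 0.414
grasp_force: 51.5
```

Converted, 0.001 m / 0.8 = 0.0013.

Request:
move_arm --pt "0 0 0 0 0 0.0013 0.028" --pt "0 0 0 0 0 0.0013 0.028" --pt "0 0 0 0 0 0.0013 0.028"

```text
clock: 27.22
eef_pos: [477.4, -298.1, 9.1]
tcp_rot: [-3.141, 0.0, -3.058]
contact_force: [-0.0, 1.1, 0.2]
opening: 0.409
grasp_force: 51.7
```

Converted, -0.2 m / 0.8 = -0.25, -0.15 m / 0.8 = -0.1875.

Request:
move_arm --pt "0 0 0 0 0 0 0.045" --pt "0 0 0 0 0 0 0.06" --pt "0 0 0 0 0 0 0.06" --pt "0 0 0 0 0 -0.0375 0.06" --pt "0 0 0 0 0 -0.1125 0.06" --pt "0 0 0 0 0 -0.1875 0.06" --pt "0 0 0 0 0 -0.25 0.06" --pt "0 0 0 0 0 -0.25 0.06"

```text
clock: 28.22
eef_pos: [479.4, -299.3, 213.4]
tcp_rot: [-3.137, 0.006, -3.058]
contact_force: [-0.2, -0.5, -0.7]
opening: 0.702
grasp_force: 0.0
```

Converted, 0.14 m / 0.8 = 0.175, 0.1 m / 0.8 = 0.125.

Request:
move_arm --pt "0 0 0 0.0625 0.0375 0 0.06" --pt "0 0 0 0.125 0.075 0 0.06" --pt "0 0 0 0.175 0.125 0 0.06" --pt "0 0 0 0.175 0.175 0 0.06" --pt "0 0 0 0.175 0.175 0 0.06" --pt "0 0 0 0.175 0.175 0 0.06"

```text
clock: 28.98
eef_pos: [326.3, -170.4, 208.7]
tcp_rot: [-3.141, -0.0, -3.057]
contact_force: [0.6, -0.7, -0.5]
opening: 0.707
grasp_force: 0.0
```

Run:
```python
from m2 import *
im,de,cp=snap("wrist","w16"); s=sensors.sense(); print(s["eef_pos"],s["tcp_rot"])
for n in("top","side"): snap(n,n+"1")
for tag,n in(("w16","wrist"),("top1","top"),("side1","side")):
    d=np.load(f"pics/{tag}.npz");c=(d["K"],float(d["k1"]),d["T"]);W=cloud(n,d["de"],c)
    for k,p,r,lo,hi in(("coupler",(448,69),24,44,64),("cup",(460,-179),36,72,92),("tape",(460,-55.5),46,16,74),("wedge",(466,-299),66,13,46)):
        m=(d["de"]>0)&(W[...,2]>lo)&(W[...,2]<hi)&(np.hypot(W[...,0]-p[0],W[...,1]-p[1])<r);t=W[m]
        if len(t)<10: print(tag,k,len(t));continue
        q=cv2.minAreaRect(t[:,:2].astype(np.float32)); print(tag,k,len(t),np.round(q[0],1),np.round(q[1],1),round(q[2],1),"ztop",np.percentile(t[:,2],98).round(1))
```

```text
[ 326.37967664 -170.66220712  208.73285816] [-3.14120095e+00 -2.20925426e-04 -3.05760806e+00]
w16 coupler 206 [439.  71.] [23.  10.6] 59.1 ztop 56.5
w16 cup 864 [ 459.5 -179. ] [55.3 54.7] 10.6 ztop 80.6
w16 tape 19 [486.5 -69.1] [22.4  0.8] 16.6 ztop 49.0
w16 wedge 1209 [ 443.6 -300.3] [62.  35.8] 4.4 ztop 25.3
top1 coupler 50 [443.1  68.3] [24.7 21.4] 88.0 ztop 60.8
top1 cup 66 [ 456.3 -179.1] [51.9 55.1] 43.7 ztop 84.4
top1 tape 230 [456.7 -60.1] [39.  74.8] 89.1 ztop 71.1
top1 wedge 422 [ 463.3 -296.9] [ 60.7 110.4] 84.4 ztop 41.7
side1 coupler 66 [441.6  69.2] [23.2 25.8] 24.4 ztop 59.2
side1 cup 68 [ 456.5 -184.1] [55.  41.2] 27.0 ztop 82.7
side1 tape 152 [447.1 -55. ] [32.3 57.5] 84.8 ztop 66.5
side1 wedge 518 [ 465.1 -299.9] [107.   36.1] 4.3 ztop 38.0
```

Converted, 1.44 rad / 2 = 0.72.

Request:
move_arm --pt "0 0 0.09 0 0 0 0.06" --pt "0 0 0.18 0 0 0 0.06" --pt "0 0 0.27 0 0 0 0.06" --pt "0 0 0.36 0 0 0 0.06" --pt "0 0 0.45 0 0 0 0.06" --pt "0 0 0.54 0 0 0 0.06" --pt "0 0 0.63 0 0 0 0.06" --pt "0 0 0.72 0 0 0 0.06"

```text
clock: 30.12
eef_pos: [326.2, -170.7, 208.7]
tcp_rot: [-3.141, -0.0, 1.779]
contact_force: [-0.7, 0.8, 0.8]
opening: 0.701
grasp_force: 0.0
```

Converted, 1.44 rad / 2 = 0.72.

Request:
move_arm --pt "0 0 0.09 0 0 0 0.06" --pt "0 0 0.18 0 0 0 0.06" --pt "0 0 0.27 0 0 0 0.06" --pt "0 0 0.36 0 0 0 0.06" --pt "0 0 0.45 0 0 0 0.06" --pt "0 0 0.54 0 0 0 0.06" --pt "0 0 0.63 0 0 0 0.06" --pt "0 0 0.72 0 0 0 0.06"

```text
clock: 31.12
eef_pos: [326.2, -170.7, 208.7]
tcp_rot: [-3.141, 0.0, 0.339]
contact_force: [-0.5, 0.5, -0.2]
opening: 0.702
grasp_force: 0.0
```

Run:
```python
from m2 import *
s=sensors.sense(); print(s["eef_pos"],s["tcp_rot"],s["qpos"].round(2)); go(380,-270,210,0)
```

```text
[ 326.18618792 -170.74533649  208.71414222] [-3.14147463e+00  4.70782170e-04  3.38546489e-01] [-0.49 -0.04  2.16 -0.    1.02  0.75]
turn [-0.      0.0005  0.3385] shift m [ 0.0178  0.1115 -0.0013]
```

Converted, 0.1115 m / 0.8 = 0.1394, 0.074 m / 0.8 = 0.0925, 0.34 rad / 2 = 0.17.

Request:
move_arm --pt "0 0 0.055 0.0075 0.0463 0 0.06" --pt "0 0 0.11 0.015 0.0925 0 0.06" --pt "0 0 0.17 0.0225 0.1394 0 0.06" --pt "0 0 0.17 0.0225 0.1394 0 0.06" --pt "0 0 0.17 0.0225 0.1394 0 0.06"

```text
clock: 31.75
eef_pos: [380.0, -268.8, 208.3]
tcp_rot: [-3.141, 0.001, 0.006]
contact_force: [-0.4, -0.3, -0.0]
opening: 0.705
grasp_force: 0.0
```

Run:
```python
from m2 import *
im,de,cp=snap("wrist","w17"); s=sensors.sense(); print(s["eef_pos"],s["tcp_rot"])
W=cloud("wrist",de,cp)
for k,p,r,lo,hi in(("cup",(460,-179),36,72,92),("tape",(460,-55.5),46,16,74),("wedge",(466,-299),64,8.5,46)):
    m=(de>0)&(W[...,2]>lo)&(W[...,2]<hi)&(np.hypot(W[...,0]-p[0],W[...,1]-p[1])<r);t=W[m]
    if len(t)<10: print(k,len(t));continue
    q=cv2.minAreaRect(t[:,:2].astype(np.float32)); print(k,len(t),np.round(q[0],1),np.round(q[1],1),round(q[2],1),"ztop",np.percentile(t[:,2],98).round(1))
# screws
hsv=cv2.cvtColor(im,cv2.COLOR_RGB2HSV); m=((hsv[...,2]>130)&(hsv[...,1]<45)).astype(np.uint8); _,lab,st,ce=cv2.connectedComponentsWithStats(m)
for i in range(1,len(st)):
    if 15<st[i,4]<250 and max(st[i,2:4])<18: print("blob",ce[i].round(1),st[i,4],plane("wrist",ce[i],5.5,cp)[0,:2].round(1))
```

```text
[ 380.00419685 -268.52779949  208.48114063] [-3.14089077e+00  1.16389042e-03  5.92643127e-03]
cup 1211 [ 460.2 -179.4] [54.9 54.6] 87.0 ztop 80.8
tape 4726 [460.5 -57.8] [33.1 75.4] 85.6 ztop 66.5
wedge 4770 [ 465.9 -299.5] [109.8  36.1] 4.7 ztop 39.0
blob [337.1  37.9] 52 [ 523.7 -323.4]
blob [276.8  43.1] 52 [ 518.9 -265.6]
blob [32.6 44.1] 52 [516.8 -30. ]
blob [158.1  45.3] 51 [ 516.3 -151.1]
blob [218.1  47.2] 52 [ 514.9 -208.9]
blob [93.  48.5] 48 [513.1 -87.8]
blob [59.2 64.3] 25 [498.8 -52.5]
blob [340.2 153.1] 42 [ 414.4 -332.5]
blob [ 46.9 158.2] 37 [407.2 -23.5]
blob [285.5 157.5] 32 [ 409.4 -275.2]
blob [165.3 159.7] 38 [ 406.3 -148.4]
blob [102.1 162. ] 40 [403.5 -81.2]
blob [220.5 161.1] 31 [ 405.2 -206.5]
blob [323.1 293.5] 24 [ 249.5 -321.5]
blob [183.5 295.8] 71 [ 245.3 -155.8]
blob [375.4 295.7] 71 [ 246.8 -383.7]
```

View pics/w17.png

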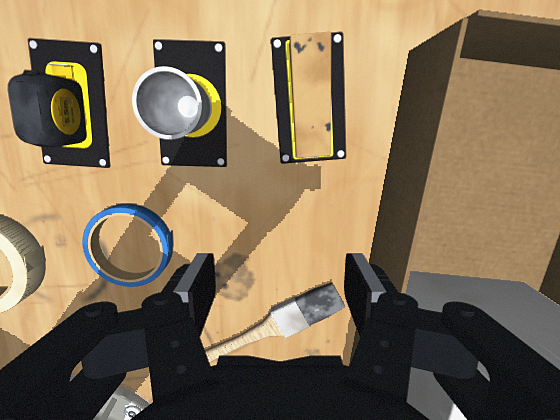

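Wedge lies within 1 mm and 0.1° of its silhouette, cup within 1 mm, tape within 0.3 mm. Now the coupler from the same viewpoint.

Converted, -0.3 m / 0.8 = -0.375, -0.25 m / 0.8 = -0.3125.

Request:
move_arm --pt "0 0 0 0 -0.0625 0 0.06" --pt "0 0 0 0 -0.125 0 0.06" --pt "0 0 0 0 -0.1875 0 0.06" --pt "0 0 0 0 -0.25 0 0.06" --pt "0 0 0 0 -0.3125 0 0.06" --pt "0 0 0 0 -0.375 0 0.06" --pt "0 0 0 0 -0.375 0 0.06" --pt "0 0 0 0 -0.375 0 0.06"

```text
clock: 32.8
eef_pos: [378.6, 31.1, 208.9]
tcp_rot: [3.141, 0.0, 0.008]
contact_force: [-0.8, 0.2, -0.1]
opening: 0.703
grasp_force: 0.0
```

Run:
```python
from m2 import *
im,de,cp=snap("wrist","w18"); s=sensors.sense(); print(s["eef_pos"],s["tcp_rot"])
W=cloud("wrist",de,cp)
m=(de>0)&(W[...,2]>44)&(W[...,2]<64)&(np.hypot(W[...,0]-448,W[...,1]-69)<24);t=W[m][:,:2].astype(np.float32); print(len(t),cv2.minEnclosingCircle(t),cv2.minAreaRect(t),np.percentile(W[m][:,2],98))
hsv=cv2.cvtColor(im,cv2.COLOR_RGB2HSV); m=((hsv[...,2]>130)&(hsv[...,1]<45)).astype(np.uint8); _,lab,st,ce=cv2.connectedComponentsWithStats(m)
for i in range(1,len(st)):
    p=plane("wrist",ce[i],5.5,cp)[0,:2]
    if 15<st[i,4]<250 and np.hypot(*(p-[449,69]))<72: print("blob",st[i,4],p.round(1))
```

```text
[378.70187722  30.54815234 208.8897963 ] [3.14104502e+00 8.23239396e-05 5.83634774e-03]
623 ((447.53302001953125, 68.54521179199219), 13.47609806060791) ((447.6150207519531, 68.25690460205078), (26.248882293701172, 26.1689510345459), 89.68275451660156) 56.534559358117725
blob 50 [507.8  88.5]
blob 50 [498.5  31.1]
blob 27 [457.7 106.4]
blob 29 [399.3 106. ]
blob 31 [389.9  48.9]
```

```bash
python3 -c "
from rig import order; print(order.sign_off())"
```

```text
the job is handed in; nothing more can be done
None
```

All four things are back on their tiles and the job is handed in at about 33 s: by the last wrist-camera measurements each is within 1.5 mm of its silhouette's centre and the tape and wedge are within 0.3° of theirs; the dropper bottle and spray can were not touched.

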